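Set the air pressure on a two-part regulator knob, then test the blow gun

ROBOT

A 6-joint arm with a two-finger parallel gripper is mounted at the origin on the work surface. World frame = base frame: x ahead of the robot, y to its left, z up, the work surface at z = 0. Lengths are in mm, angles in rad, forces in N, time in s.
With the tool pointing down it reaches from about 325 to 750 mm from the base axis. Payload 7.6 kg.
Tool frame: the origin (TCP) lies between the finger pads; the fingertips stand 25 mm ahead of it and the grasp point (between the pads) lies 6 mm ahead of it; z points along the fingers, y is the line along which they close (so a half turn about z gives the same grasp; the last joint's range is limited). The gripper opens to 85 mm and grips with 20 to 120 N. Pads are 22 mm wide; open, the fingers measure 114 mm over their backs; the gripper's body (76 mm by 85 mm) begins 54 mm behind the grasp point. The pads swing forward as they close: fully open they stand 13 mm farther back than shut.
Start: joints at [1.266, 0.052, 1.401, -0, 1.689, -0.07], TCP at [122.121, 510.617, 256.323] pointing down, gripper open.
Joint ranges: [-2.9, 2.9], [-0.91, 2.17], [0.12, 2.37], [-1.06, 4.2], [0.26, 2.73], [-2.93, 2.93]. Speed limits (rad/s): [2.57, 2.57, 3.01, 3.14, 3.14, 3.14].

INTERFACE

Orientations are given as a unit quaternion [w, x, y, z].
In Python, from rig import arm, read_camera, workorder gives the robot as it stands.
- The arm moves only by the tool send_rows, never from a script. Its argument "commands" is text: rows parted by semicolons, each of 7 numbers parted by spaces: the shift along the tool's x, y, z in units of 50 mm (1.0 is 50 mm), then the turn, a rotation vector about the tool's x, y, z in degrees, then the opening, from 0 (shut) to 1 (fully open). A call has 1 to 5 rows; each row shifts and turns the commanded pose from where the row before left it, along the tool's axes as they then stand; what a row does not reach is not made up. A row lasts 1/10 s, in which the tool goes at most 50 mm and 8.59 degrees, less where a joint would pass 70% of its speed; a pose out of reach is approached as far as the arm can. A call is refused whole if a number of a shift passes 1 or a number of a turn 8.59, either way. A call with a gripper value outside its range is refused whole. The fingers move at their own pace and stop on an object; "grip_force" is the grip in N (left out, the last holds). Time passes only in rows, so rows that do not move let the fingers close. It gives the time, the measured TCP pose, the force, the opening and the grip force at its end, in the units of the state.
- arm.get_state(): the state, without advancing time (a new reading comes with each control period).
- read_camera(name): name is "scene" or "top"; returns a dict with "frame" (480x640x3 uint8, blue, green, red), "fov_y" (degrees; the focal length in pixels is half the picture's height over the tangent of half this angle, whatever the lens; pixels are square), "cx", "cy" (the principal point, pixels), "R" (3x3) and "t" (3): a world point X has camera coordinates R X + t. Camera axes: x right, y down, z forward; pixel columns grow to the right and rows downward; lengths in mm; the calibration is good to about 2 mm. A picture is of the moment at which its call begins. There is no depth.
- workorder.close_job(): hands the job in; it is judged then, once.
The state is a dict: "clock": time; "q": joint angles; "joint_vel": joint speeds; "tau": joint torques, N m; "eef_pos": TCP position; "eef_rot": TCP orientation; "force": force on the tool from outside, world axes, zero at the start; "torque": the same for the moment, N m; "opening": finger opening in mm; "grasp_force": force on a finger pad.
Only numpy, scipy, OpenCV 4.12 (cv2) and the standard library are available. Lean on these libraries where they do the work, as an engineer would, in place of code of your own. Each camera call takes 0.05 s, during which the arm holds its last target. There are 200 camera calls.

TASK

Turn the regulator's outer ring until its white pointer points at the red pip (not the blue one), without turning the trim knob in its middle. Then squeeze the blow gun's red lever past its first pressure point, well into the second stage, hold it there for about a second and let it spring back. Leave everything else on the bench where it stands.

Things in the scene. Friction and masses are not known exactly. Their poses are not given: they have to be found in the camera images.
- regulator: Grey housing fixed to the bench, 130 (its x) x 220 (its y) x 55 mm high; origin at the centre of its underside. The knob pair stands on its top at x 0, y -45 mm; a round gauge (58 mm across, top 97 mm above the bench) stands at x 0, y +78 mm and a blue filter bowl (48 mm across, 105 mm high) behind it at x +88, y +60 mm.
- ring_axis (a point): Point on the knob pair's vertical axis, half-way up the outer ring's grip, 73.5 mm above the bench (18.5 mm above the housing's top). The outer ring is a grey ribbed cylinder 56 mm across; its grip reaches from 5 to 32 mm above the housing's top, on a thin black skirt 84 mm across whose top is 5 mm above the housing. Fixed with the housing.
- ring_pointer (a point): Turns with the outer ring: the point 52 mm out from the axis in the direction in which the ring's white pointer stripe (10 mm wide) points (the stripe itself ends 43 mm out, on the skirt), at the height of ring_axis.
- ring (a joint): Turn of the outer ring, rad, anticlockwise seen from above; stops at -2.2 and 2.2, at 0 the pointer looks along the housing's +x. Moves freely against a steady friction of 0.08 N m and stays where left. Both pips lie within reach of the stops, one on each side of the start.
- trim (a joint): Turn of the inner trim knob, rad, anticlockwise from above, very easy to turn (0.02 N m). Must be left as it is.
- trim_pointer (a point): Point that turns with the inner trim knob, 20 mm from the axis, 109 mm above the bench. The trim knob is black: a shaft 26 mm across just above the ring, then a bar 30 x 11 mm whose top is 63 mm above the housing's top (118 mm above the bench), so 31 mm above the ring.
- pip_red: The target: flat red disc 16 mm across on the housing's top, about 52 mm from the knob axis; origin at its centre.
- pip_blue: Flat blue disc, same size, on the other side of the dial: not the target.
- gun: Blow gun lying level in a stand fixed to the bench. Origin at the centre of the stand, on the bench. Base plate 210 x 90 x 12 mm. The gun lies along the stand's x, nozzle to +x, its axis at y +15 mm, 90 mm above the bench; its blue round handle is 26 mm across and reaches from x -120 to +20 mm, on one post at x -107 mm (16 mm wide) and one at x +37 mm.
- gun_grip (a point): Point on the axis of the blue handle at stand x -60, y +15 mm, 90 mm up, where handle and lever are squeezed together between two fingers, along the stand's y. There, over handle and lever: 58 mm wide at rest, about 48 mm at the pressure point, about 40 mm fully squeezed. With wide finger pads the lever's slant adds up to 3 mm.
- lever_pad (a point): Centre of the red lever bar (8 mm thick, 18 mm high) opposite gun_grip, 41 mm from the handle's axis towards the stand's -y at rest; moves with the lever. The lever's upright pivot lies at stand x +20, y -5 mm, so 80 mm from here; its free end reaches 118 mm from the pivot.
- lever_first (a joint): First-stage turn of the lever, rad, 0 at rest, stop at 0.125: soft spring, 2 to 4 N at lever_pad.
- lever_second (a joint): Second-stage turn, rad, on top of the first; stays 0 until the first stage is used up and the push exceeds about 8 N, stop at 0.10 with 12 N.
- spray_can: Bystander: orange spray can, 60 mm across, 180 mm high; origin at the centre of its underside.
- grease_tin: Bystander: jar with green label, 62 mm across, 100 mm high, behind the knob pair; origin under its centre.
- oil_bottle: Bystander: bottle with yellow label, 64 mm across, 150 mm high; origin under its centre.
- mug: Bystander: blue mug, 80 mm across, 95 mm high; origin under its centre.
- wrench: Bystander: steel wrench lying on the bench, 180 mm along its x, 8 mm thick; origin under its centre.
- screwdriver: Bystander: screwdriver with red handle lying on the bench, 200 mm along its x, 26 mm thick; origin under its centre.
- ratchet: Bystander: ratchet lying on the bench, 205 mm along its x, 26 mm thick; origin under its centre.
- work_light: Bystander: black and yellow work light, 50 x 162 mm, 178 mm high with its handle; origin under its centre.

How it is judged:
By the outcome, as a careful person would: the job done as asked, in the order asked, and still so for the second after the job is handed in, with the robot touching nothing.
It also fails if it takes over 64 s, if anything falls off the work surface, if the arm or the gripper's body presses on something with over 40 N, if the wrist force passes 120 N, or if a joint passes its speed limit or range.

## Working session

There is one attempt and no reset: what is moved stays moved. The work goes in short steps, Python scripts to look and compute and a tool call to move; the robot and the scene stay as the last step left them, time stands still between calls to the robot, and variables do not carry over. Pictures are saved under pics/ and viewed, at most 10 in all, crops included, and the job is handed in when it is done.

Besides the shell and the picture viewer there is one more tool, called as name(argument=value, ...) on one line, values as JSON. send_rows: Moves the arm, as the interface text tells. Its arguments: {"type":"object","properties":{"commands":{"type":"string"},"grip_force":{"type":"number"}},"required":["commands"]}

```bash
mkdir -p pics; cat > h.py <<'E'
import numpy as np, cv2
from rig import arm, read_camera, workorder
def ray(c,u,v):
    f=240/np.tan(np.radians(c["fov_y"])/2); R=np.array(c["R"]);t=np.array(c["t"])
    d=R.T@np.array([(u-c["cx"])/f,(v-c["cy"])/f,1]); return -R.T@t,d
def plane(c,u,v,z):
    o,d=ray(c,u,v); return o+d*(z-o[2])/d[2]
def proj(c,X):
    f=240/np.tan(np.radians(c["fov_y"])/2); p=np.array(c["R"])@np.array(X,float)+np.array(c["t"])
    return c["cx"]+f*p[0]/p[2], c["cy"]+f*p[1]/p[2]
E
python3 - <<'E'
from h import *
for n in("top","scene"):
    c=read_camera(n); cv2.imwrite(f"pics/{n}0.png",c["frame"]); print(n,c["fov_y"],ray(c,320,240))
print(arm.get_state())
E
```

```text
top 43.49173738892467 (array([ 314.99129218,  -21.54688728, 1511.10778168]), array([ 0.20536678,  0.00455309, -0.97877546]))
scene 50.81541260000546 (array([1220.95968682,  438.86052499, 1358.87022658]), array([-0.42649647, -0.30636217, -0.85111066]))
{'clock': 0.1, 'q': array([ 1.26568361e+00,  5.27715426e-02,  1.40164150e+00, -7.75137870e-06,
        1.68857799e+00, -7.02597887e-02]), 'joint_vel': array([ 0.00040312, -0.00184092, -0.00446294, -0.00031377,  0.00180858,
       -0.00064283]), 'tau': array([ 1.19602249e-03, -3.82584965e+01, -3.60979986e+01, -1.50272200e-06,
        4.84632124e-03,  2.31810850e-05]), 'eef_pos': array([122.05618448, 510.37439771, 255.54854508]), 'eef_rot': array([-1.26677167e-04,  1.17157208e-01,  9.93113135e-01, -6.87626595e-04]), 'force': array([-0.46125638,  0.07044427,  0.36970723]), 'torque': array([-0.01903776, -0.05655417, -0.01982424]), 'grasp_force': 0.0, 'opening': 85.35199027499625}
```

View pics/top0.png

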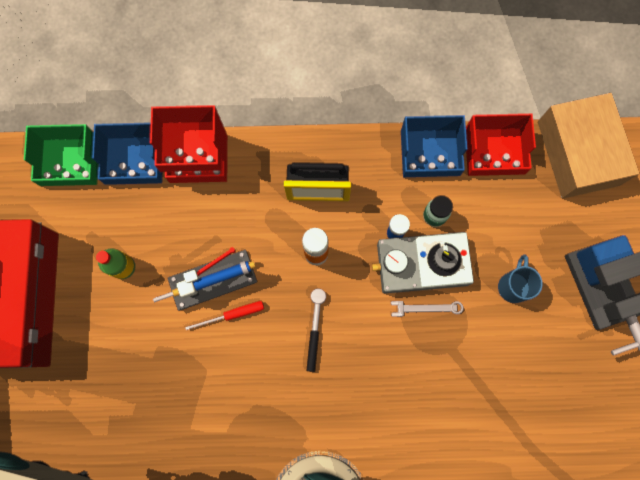

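View pics/scene0.png

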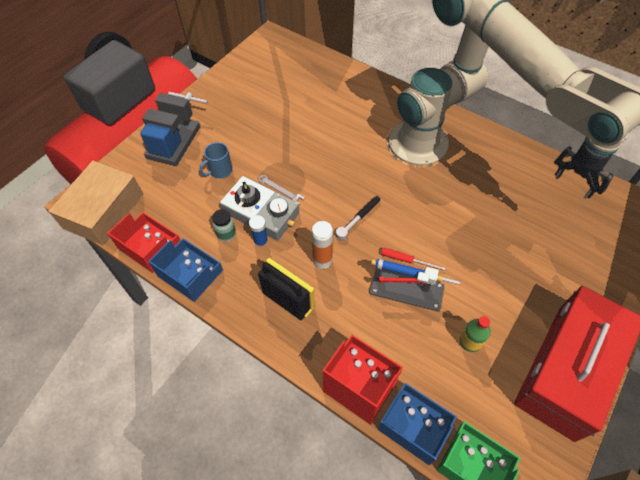

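The top view shows the regulator at (425,262) with its knob near (447,258), and the gun stand at (213,278). I'll zoom in on both.

```bash
python3 - <<'E'
from h import *
t=cv2.imread("pics/top0.png"); s=cv2.imread("pics/scene0.png")
r=lambda im,x,y,w,h:cv2.resize(im[y:y+h,x:x+w],(400,300),interpolation=cv2.INTER_CUBIC)
a=np.vstack([np.hstack([r(t,372,208,112,84)[:, :],r(s,212,165,112,84)]),np.hstack([r(t,155,240,112,84),r(s,360,232,112,84)])])
cv2.imwrite("pics/crop0.png",a)
E
```

```text
(no output)
```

View pics/crop0.png

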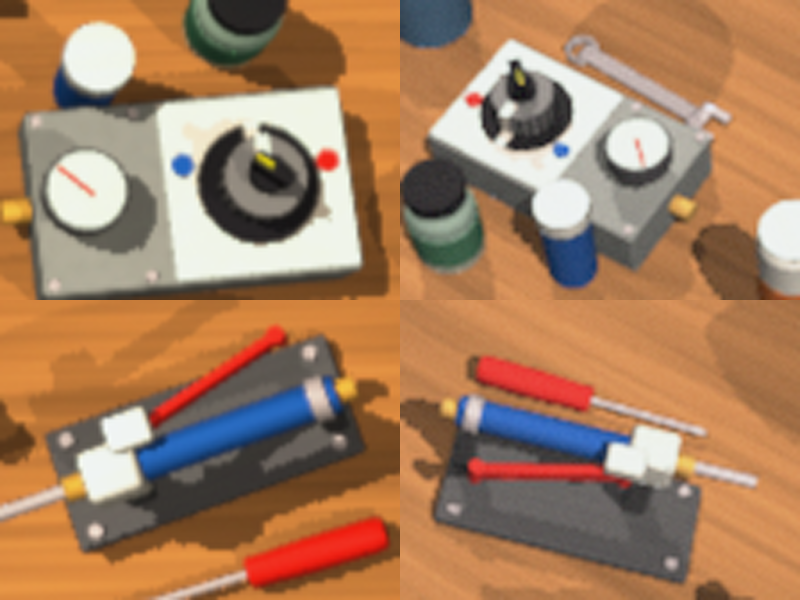

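```bash
cat > m.py <<'E'
from h import *
c=read_camera("top"); s=read_camera("scene")
np.set_printoptions(precision=1,suppress=True)
k=112/400
def fit(loc,P):
    loc=np.array(loc,float);P=np.array(P)[:,:2];a=loc-loc.mean(0);b=P-P.mean(0)
    th=np.arctan2((a[:,0]*b[:,1]-a[:,1]*b[:,0]).sum(),(a*b).sum()); R=np.array([[np.cos(th),-np.sin(th)],[np.sin(th),np.cos(th)]])
    return P.mean(0)-R@loc.mean(0),th,R
def blob(c,f,box,z):
    x,y,w,h=box; im=cv2.GaussianBlur(c["frame"],(3,3),0)[y:y+h,x:x+w].astype(int); B,G,R=im[...,0],im[...,1],im[...,2]
    v,u=np.nonzero(f(B,G,R)); return plane(c,u.mean()+x,v.mean()+y,z),len(u)
red=lambda B,G,R:(R>150)&(G<90)&(B<90); blue=lambda B,G,R:(B>130)&(R<100)
P=[plane(c,372+x*k,208+y*k,55) for x,y in[(22,118),(338,88),(362,270),(40,298)]]
o,th,R=fit([(65,110),(65,-110),(-65,-110),(-65,110)],P); ax=o+R@[0,-45]
print("reg",o,th,"axis",ax, "edges",[np.linalg.norm(P[i]-P[i-1]) for i in range(4)])
for n,f,bt,bs in[("red",red,(455,245,20,16),(225,185,14,14)),("blue",blue,(418,248,10,14),(252,203,10,9))]:
    for cc,b in((c,bt),(s,bs)):
        p,N=blob(cc,f,b,55); d=p[:2]-ax; print(n,p,N,np.hypot(*d),"ang",np.arctan2(d[1],d[0])-th)
# skirt annulus samples
for cc,nm in((c,"top"),(s,"scene")):
    row=[]
    for a in np.radians(np.arange(-180,180,6)):
        v=[]
        for r in(36,38,40):
            u,w=proj(cc,[ax[0]+r*np.cos(a+th),ax[1]+r*np.sin(a+th),60]); v.append(cv2.getRectSubPix(cc["frame"],(1,1),(u,w)).mean())
        row.append(int(np.mean(v)))
    print(nm,row)
P=[plane(c,155+x*k,240+(y-300)*k,12) for x,y in[(47,432),(325,338),(362,455),(85,548)]]
g,tg,Rg=fit([(105,-45),(-105,-45),(-105,45),(105,45)],P); print("gun",g,tg,[np.linalg.norm(P[i]-P[i-1]) for i in range(4)], "grip",g+Rg@[-60,15],"leverpad",g+Rg@[-60,-26])
for p in[(145,463),(345,392)]: q=plane(c,155+p[0]*k,240+(p[1]-300)*k,90)[:2]; print("handle local top",Rg.T@(q-g))
for p in[(475,412),(610,445)]: q=plane(s,360+(p[0]-400)*k,232+(p[1]-300)*k,90)[:2]; print("handle local scene",Rg.T@(q-g))
E
python3 m.py
```

```text
reg [ 559.3 -272. ] 0.06557423575583918 axis [ 562.2 -316.9] edges [np.float64(125.5255713596607), np.float64(220.39411030444475), np.float64(127.54488875670495), np.float64(220.68675979108255)]
red [ 580.4 -365.1   55. ] 18 51.54004709818977 ang -1.275646474959683
red [ 580.2 -363.7   55. ] 4 50.107494712574855 ang -1.2702757984748025
blue [ 579.3 -266.    55. ] 16 53.61969725309172 ang 1.1811271316052345
blue [ 579.3 -266.9   55. ] 4 52.83434111484176 ang 1.1764922610761828
top [107, 120, 98, 89, 90, 81, 78, 76, 64, 56, 51, 45, 42, 41, 37, 38, 42, 46, 50, 66, 77, 78, 84, 82, 82, 82, 87, 125, 148, 202, 209, 167, 61, 35, 35, 34, 35, 36, 37, 39, 40, 41, 43, 46, 56, 57, 59, 70, 75, 78, 97, 99, 98, 105, 110, 105, 96, 110, 107, 101]
scene [184, 188, 178, 171, 156, 133, 96, 92, 117, 75, 54, 98, 138, 151, 151, 151, 135, 98, 66, 53, 54, 57, 56, 52, 52, 51, 51, 51, 70, 171, 223, 204, 100, 44, 38, 39, 37, 38, 37, 39, 38, 38, 44, 43, 47, 52, 57, 58, 72, 85, 103, 111, 111, 117, 136, 158, 158, 153, 149, 170]
gun [533.3 258. ] 1.879871318486991 [np.float64(87.237567919951), np.float64(205.7211847412305), np.float64(88.35567435606943), np.float64(202.69076199241664)] grip [537.3 196.3] leverpad [576.4 208.8]
handle local top [31.5 15.2]
handle local top [-109.1   13. ]
handle local scene [-87.8  10. ]
handle local scene [21.9 11.9]
```

send_rows(commands="-0.4 -0.28 0 0 0 0 1;-0.76 -0.55 0 0 0 0 1;-0.76 -0.55 0 0 0 0 1;-0.76 -0.55 0 0 0 0 1;-0.76 -0.55 0 0 0 0 1")

```text
clock: 0.7
eef_pos: [261.2, 348.5, 256.2]
eef_rot: [0.0, 0.117, 0.993, 0.0]
force: [1.7, 0.7, 0.1]
opening: 85.2
grasp_force: 0.0
```

send_rows(commands="-0.76 -0.55 0 0 0 0 1;-0.76 -0.55 0 0 0 0 1;-0.76 -0.55 0 0 0 0 1;-0.76 -0.55 0 0 0 0 1;-0.76 -0.55 0 0 0 0 1")

```text
clock: 1.2
eef_pos: [414.2, 170.3, 256.3]
eef_rot: [0.0, 0.117, 0.993, 0.0]
force: [1.3, 1.0, -0.3]
opening: 85.7
grasp_force: 0.0
```

send_rows(commands="-0.43 -0.73 0 0 0 0 1;-0.43 -0.73 0 0 0 0 1;-0.43 -0.73 0 0 0 0 1;-0.43 -0.73 0 0 0 0 1;-0.43 -0.73 0 0 0 0 1")

```text
clock: 1.7
eef_pos: [475.6, -32.2, 256.2]
eef_rot: [0.0, 0.117, 0.993, 0.0]
force: [1.3, 0.5, -0.0]
opening: 85.8
grasp_force: 0.0
```

send_rows(commands="-0.43 -0.73 0 0 0 0 1;-0.43 -0.73 0 0 0 0 1;-0.43 -0.73 0 0 0 0 1;-0.43 -0.73 0 0 0 0 1;-0.43 -0.73 0 0 0 0 1")

```text
clock: 2.2
eef_pos: [537.7, -234.7, 256.0]
eef_rot: [-0.0, 0.117, 0.993, 0.0]
force: [-0.7, 0.8, -0.8]
opening: 85.2
grasp_force: 0.0
```

send_rows(commands="-0.43 -0.73 0 0 0 0 1;-0.43 -0.73 0 0 0 8 1;0 0 0 0 0 8 1;0 0 0 0 0 8 1;0 0 0 0 0 8 1")

```text
clock: 2.7
eef_pos: [562.3, -314.4, 255.4]
eef_rot: [-0.001, 0.389, 0.921, 0.0]
force: [-0.0, 0.3, -0.3]
opening: 85.9
grasp_force: 0.0
```

send_rows(commands="0 0 0 0 0 0 1")

```text
clock: 2.8
eef_pos: [562.3, -314.0, 255.8]
eef_rot: [-0.0, 0.387, 0.922, 0.0]
force: [-0.1, 1.0, -0.7]
opening: 85.1
grasp_force: 0.0
```

```bash
cat > d.py <<'E'
import sys; from h import *
from scipy.spatial.transform import Rotation as Ro
s=arm.get_state(); q=s["eef_rot"]; R=Ro.from_quat([q[1],q[2],q[3],q[0]]).as_matrix()
T=np.array([float(v) for v in sys.argv[1:4]])
print(s["clock"],s["eef_pos"],"yaw y",np.degrees(np.arctan2(R[1,1],R[0,1])),"q6",s["q"][5],"tool units",(R.T@(T-s["eef_pos"])/50).round(3))
E
python3 d.py 563 -316 88
```

```text
2.8 [ 562.33315516 -314.01751267  255.76859171] yaw y 44.46825506694633 q6 -1.3427517384947787 tool units [-0.04  -0.018  3.355]
```

send_rows(commands="-0.04 -0.02 0.8 0 0 0 1;0 0 0.8 0 0 0 1;0 0 0.8 0 0 0 1;0 0 0.6 0 0 0 1;0 0 0.3 0 0 0 1", grip_force=30)

```text
clock: 3.3
eef_pos: [561.7, -315.1, 87.5]
eef_rot: [-0.003, 0.385, 0.923, 0.001]
force: [-0.3, 0.6, -1.2]
opening: 85.6
grasp_force: 0.0
```

send_rows(commands="0 0 0.05 0 0 0 1;0 0 0 0 0 0 0.5;0 0 0 0 0 0 0.5;0 0 0 0 0 0 0.5;0 0 0 0 0 0 0.5")

```text
clock: 3.8
eef_pos: [564.1, -316.6, 91.5]
eef_rot: [0.002, 0.386, 0.922, -0.0]
force: [-0.6, 0.1, 7.2]
opening: 54.8
grasp_force: 31.9
```

send_rows(commands="0 0 -0.1 0 0 0 0.5;0 0 0 0 0 0 0.5")

```text
clock: 4.0
eef_pos: [563.9, -316.5, 91.9]
eef_rot: [0.001, 0.386, 0.922, -0.0]
force: [13.3, -8.3, -15.6]
opening: 54.7
grasp_force: 40.7
```

send_rows(commands="0 0 0 0 0 5 0.5;0 0 0 0 0 7 0.5;0 0 0 0 0 7 0.5;0 0 0 0 0 7 0.5;0 0 0 0 0 7 0.5")

```text
clock: 4.5
eef_pos: [564.8, -316.0, 91.9]
eef_rot: [0.002, 0.634, 0.773, 0.001]
force: [17.0, -6.7, -17.9]
opening: 54.4
grasp_force: 40.5
```

send_rows(commands="0 0 0 0 0 8 0.5;0 0 0 0 0 8 0.5;0 0 0 0 0 8 0.5;0 0 0 0 0 8 0.5;0 0 0 0 0 8 0.5")

```text
clock: 5.0
eef_pos: [565.9, -316.2, 91.9]
eef_rot: [0.003, 0.86, 0.51, 0.003]
force: [24.2, -7.5, -20.9]
opening: 54.8
grasp_force: 40.4
```

send_rows(commands="0 0 0 0 0 0 0.5;0 0 0 0 0 0 0.5;0 0 0 0 0 0 1;0 0 0 0 0 0 1;0 0 0 0 0 0 1")

```text
clock: 5.5
eef_pos: [563.1, -316.2, 94.5]
eef_rot: [0.0, 0.859, 0.512, 0.0]
force: [0.0, 0.6, 0.3]
opening: 85.4
grasp_force: 0.0
```

send_rows(commands="0 0 -0.6 0 0 0 1;0 0 -0.8 0 0 0 1;0 0 -0.8 0 0 0 1;0 0 -0.8 0 0 0 1;0.44 -0.75 -0.2 0 0 0 1")

```text
clock: 6.0
eef_pos: [542.5, -282.1, 259.4]
eef_rot: [0.005, 0.86, 0.51, 0.002]
force: [-0.5, 1.0, -0.9]
opening: 85.5
grasp_force: 0.0
```

send_rows(commands="0.44 -0.75 0 0 0 0 1;0.44 -0.75 0 0 0 0 1;0.44 -0.75 0 0 0 0 1;0.44 -0.75 0 0 0 0 1;0 0 0 0 0 0 1")

```text
clock: 6.5
eef_pos: [448.7, -127.0, 254.6]
eef_rot: [0.0, 0.858, 0.513, 0.001]
force: [-0.3, -0.1, -0.2]
opening: 85.3
grasp_force: 0.0
```

```bash
python3 - <<'E'
from h import *
t=read_camera("top"); s=read_camera("scene")
np.savez("pics/c1.npz",t=t["frame"],s=s["frame"])
r=lambda im,x,y,w,h:cv2.resize(im[y:y+h,x:x+w],(400,400),interpolation=cv2.INTER_CUBIC)
cv2.imwrite("pics/ring1.png",np.hstack([r(t["frame"],412,222,66,66),r(s["frame"],218,170,60,60)]))
for ax in((563,-316),(566,-316)):
  for c,b,n in((t,(455,245,20,16),"top"),(s,(225,185,14,14),"scene")):
    row=[]
    for a in np.radians(np.arange(-110,30,5)):
        row.append(int(np.mean([cv2.getRectSubPix(c["frame"],(1,1),proj(c,[ax[0]+q*np.cos(a),ax[1]+q*np.sin(a),60])).mean() for q in(34,36,38,40)])))
    print(ax,n,row)
E
python3 d.py 566 -316 95
```

```text
(563, -316) top [32, 33, 30, 34, 43, 51, 66, 112, 191, 233, 230, 193, 118, 99, 97, 102, 101, 92, 94, 83, 76, 71, 60, 53, 47, 42, 39, 39]
(563, -316) scene [90, 174, 225, 237, 228, 192, 151, 140, 163, 185, 173, 126, 60, 55, 52, 50, 52, 52, 51, 50, 49, 45, 43, 42, 41, 39, 40, 40]
(566, -316) top [30, 30, 35, 44, 50, 60, 102, 184, 231, 232, 185, 113, 90, 86, 86, 89, 79, 81, 80, 78, 69, 69, 67, 68, 68, 68, 65, 68]
(566, -316) scene [162, 223, 236, 229, 197, 154, 141, 166, 200, 198, 148, 88, 75, 76, 71, 64, 57, 64, 63, 61, 57, 58, 50, 55, 47, 47, 50, 44]
6.6 [ 450.52371732 -129.72614474  254.82317223] yaw y -28.38995226542181 q6 0.1364201102202697 tool units [-2.18   3.796  3.205]
```

View pics/ring1.png

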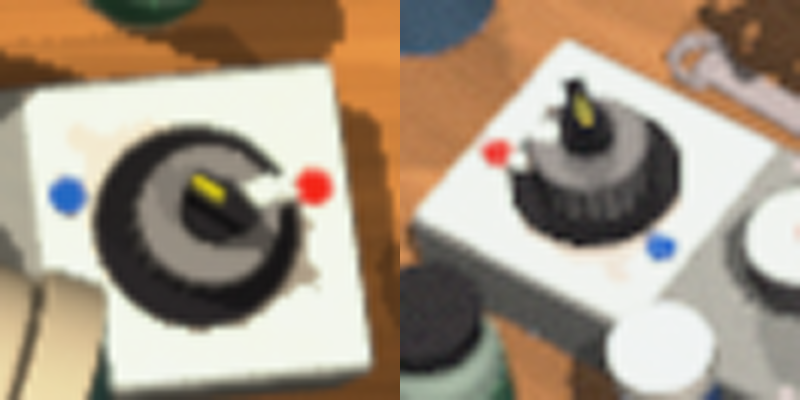

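The pointer sits near the red pip: in the left crop the pip is at (314,187) and the stripe tip at about (298,191). The trim bar looks unmoved. I'll fit the skirt's circle to get the remaining angle.

```bash
python3 - <<'E'
from h import *
from scipy.optimize import least_squares
d=np.load("pics/c1.npz")
for n,k in(("top","t"),("scene","s")):
    c=read_camera(n); im=d[k]; c0=np.array([564.,-316.]); g=im.mean(2).astype(np.float32)
    val=lambda x,y,z:cv2.getRectSubPix(g,(1,1),proj(c,[x,y,z]))[0,0]
    E=[]
    for a in np.radians(np.arange(0,360,5)):
        r=np.arange(34,52,.5); v=np.array([val(c0[0]+q*np.cos(a),c0[1]+q*np.sin(a),60) for q in r])
        i=np.nonzero((v[:-1]<140)&(v[1:]>=140))[0]
        if len(i) and v[-1]>180: E.append(c0+r[i[-1]]*np.array([np.cos(a),np.sin(a)]))
    E=np.array(E); s=least_squares(lambda p:np.hypot(*(E-p).T)-42,c0,loss="soft_l1"); ax=s.x
    print(n,"axis",ax,len(E),np.abs(s.fun).mean())
    m=(im[...,2]>150)&(im[...,1]<90)&(im[...,0]<90); u0,v0=proj(c,[580,-364,55]); v,u=np.nonzero(m); w=np.hypot(u-u0,v-v0)<8
    p=plane(c,u[w].mean(),v[w].mean(),55)[:2]; print("pip",p,np.hypot(*(p-ax)),np.degrees(np.arctan2(*(p-ax)[::-1])))
    for q in(37,39,41):
        A=np.arange(-110,-20,1); vv=np.array([val(ax[0]+q*np.cos(np.radians(a)),ax[1]+q*np.sin(np.radians(a)),60) for a in A]); ww=np.clip(vv-120,0,None)
        print(q,(A*ww).sum()/ww.sum(),A[ww>0][[0,-1]])
E
```

```text
top axis [ 564.7419036  -317.62440918] 60 0.5043162367376746
pip [ 580.74199699 -366.66968322] 51.58916450729138 -71.93206367495125
37 -64.83567687358295 [-75 -54]
39 -66.17880467991384 [-75 -57]
41 -61.932949982548244 [-76 -21]
scene axis [ 566.56023871 -315.86444903] 54 1.162894192737811
pip [ 580.77025408 -366.29438553] 52.393730846477624 -74.26336435934984
37 -87.86675593448935 [-110  -59]
39 -86.82278821352806 [-110  -58]
41 -75.08699917522677 [-110  -21]
```

The pointer is about 5° short of the pip, so I'll regrip and finish the turn.

send_rows(commands="-0.44 0.76 0 0 0 0 1;-0.44 0.76 0 0 0 0 1;-0.44 0.76 0 0 0 0 1;-0.44 0.76 0 0 0 0 1;-0.44 0.76 0 0 0 0 1")

```text
clock: 7.2
eef_pos: [566.0, -320.3, 252.9]
eef_rot: [-0.0, 0.86, 0.511, -0.0]
force: [-0.3, 0.5, 1.2]
opening: 85.8
grasp_force: 0.0
```

send_rows(commands="0 0 0.8 0 0 0 1;0 0 0.8 0 0 0 1;0 0 0.8 0 0 0 1;0 0 0.6 0 0 0 1;0 0 0.23 0 0 0 1")

```text
clock: 7.7
eef_pos: [563.6, -317.5, 87.1]
eef_rot: [-0.003, 0.86, 0.511, -0.002]
force: [-0.6, -0.3, -0.5]
opening: 85.3
grasp_force: 0.0
```

send_rows(commands="0 0 0 0 0 0 0.5;0 0 0 0 0 0 0.5;0 0 0 0 0 0 0.5;0 0 0 0 0 0 0.5;0 0 0 0 0 0 0.5")

```text
clock: 8.2
eef_pos: [565.6, -317.9, 94.8]
eef_rot: [0.001, 0.859, 0.512, 0.0]
force: [-5.3, 1.2, 4.2]
opening: 54.3
grasp_force: 33.2
```

send_rows(commands="0 0 0 0 0 2.5 0.5;0 0 0 0 0 2.5 0.5;0 0 0 0 0 0 0.5;0 0 0 0 0 0 0.5;0 0 0 0 0 0 1")

```text
clock: 8.7
eef_pos: [566.0, -317.7, 94.1]
eef_rot: [0.001, 0.881, 0.474, 0.001]
force: [0.5, 0.0, 0.2]
opening: 67.6
grasp_force: 0.0
```

send_rows(commands="0 0 0 0 0 0 1;0 0 0 0 0 0 1;0 0 -0.6 0 0 0 1;0 0 -0.8 0 0 0 1;0 0 -0.9 0 0 0 1")

```text
clock: 9.2
eef_pos: [564.9, -316.9, 207.5]
eef_rot: [-0.001, 0.881, 0.474, -0.0]
force: [1.3, 0.1, 0.8]
opening: 85.2
grasp_force: 0.0
```

send_rows(commands="0.44 -0.75 -0.9 0 0 0 1;0.44 -0.75 0 0 0 0 1;0.44 -0.75 0 0 0 0 1;0.44 -0.75 0 0 0 0 1;0.44 -0.75 0 0 0 0 1")

```text
clock: 9.7
eef_pos: [472.5, -128.5, 243.5]
eef_rot: [0.0, 0.881, 0.474, 0.001]
force: [0.1, -0.5, 0.2]
opening: 85.5
grasp_force: 0.0
```

```bash
python3 - <<'E'
from h import *
t=read_camera("top"); s=read_camera("scene")
r=lambda im,x,y,w,h:cv2.resize(im[y:y+h,x:x+w],(400,400),interpolation=cv2.INTER_CUBIC)
cv2.imwrite("pics/ring2.png",np.hstack([r(t["frame"],412,222,66,66),r(s["frame"],218,170,60,60)]))
g=t["frame"].mean(2).astype(np.float32)
for q in(37,39):
    A=np.arange(-110,-20,1); vv=np.array([cv2.getRectSubPix(g,(1,1),proj(t,[564.7+q*np.cos(np.radians(a)),-317.6+q*np.sin(np.radians(a)),60]))[0,0] for a in A]); ww=np.clip(vv-120,0,None)
    print(q,(A*ww).sum()/ww.sum(),A[ww>0][[0,-1]])
E
python3 d.py 537 196 255
```

```text
37 -69.09784722434635 [-79 -59]
39 -71.42248356450933 [-81 -62]
9.8 [ 472.01846179 -126.53211989  243.75002032] yaw y -33.23374826764394 q6 0.242083100842726 tool units [ 6.108 -2.448 -0.219]
```

View pics/ring2.png

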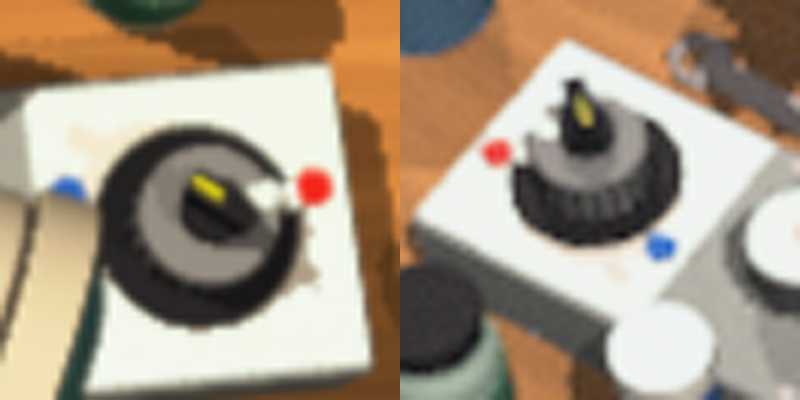

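The pointer is now at about -70.5° against the pip's -72°, and the trim knob hasn't moved. On to the gun: I'll refine the handle axis and lever.

```bash
python3 - <<'E'
from h import *
g=np.array([533.3,258]);th=1.88;R=np.array([[np.cos(th),-np.sin(th)],[np.sin(th),np.cos(th)]])
def loc(c,u,v,z): return R.T@(plane(c,u,v,z)[:2]-g)
for n in("top","scene"):
    c=read_camera(n); im=c["frame"].astype(int);B,G,Rr=im[...,0],im[...,1],im[...,2]
    for nm,m in(("blue",(B>110)&(B-Rr>70)&(B-G>40)),("red",(Rr>140)&(G<80)&(B<80))):
        v,u=np.nonzero(m); P=np.array([loc(c,a,b,90) for a,b in zip(u,v)])
        k=(abs(P[:,0]+50)<80)&(abs(P[:,1]-(12 if nm=="blue" else -30))<22); P=P[k]
        # mid-line per x-bin
        X=[];Y=[];W=[]
        for x in range(-115,15,10):
            y=P[(P[:,0]>=x)&(P[:,0]<x+10),1]
            if len(y)>3: X.append(x+5);Y.append((y.min()+y.max())/2);W.append(np.ptp(y))
        f=np.polyfit(X,Y,1); print(n,nm,k.sum(),"x range",P[:,0].min(),P[:,0].max(),"y(-60)",np.polyval(f,-60),"slope",f[0],"w",np.median(W))
E
```

```text
top blue 401 x range -101.4112860185404 29.4983546331247 y(-60) 8.750928786942735 slope 0.02761796368206597 w 19.290238152655824
top red 153 x range -81.44316185356129 20.31880298996178 y(-60) -36.13481853981041 slope 0.2804044245904675 w 8.906116594630195
scene blue 286 x range -101.82196763533055 29.648158947980367 y(-60) 9.566107819349096 slope 0.026062577185245798 w 23.8953713001
scene red 171 x range -82.90195887563841 27.735514632327988 y(-60) -35.358200720003424 slope 0.2842313132320184 w 13.298227112412194
```

send_rows(commands="0.86 -0.34 -0.05 0 0 0 1;0.86 -0.34 -0.05 0 0 0 1;0.86 -0.34 0 0 0 0 1;0.86 -0.34 0 0 0 0 1;0.86 -0.34 0 0 0 0 1")

```text
clock: 10.4
eef_pos: [522.2, 97.2, 248.3]
eef_rot: [0.0, 0.881, 0.473, 0.0]
force: [1.2, -0.0, -0.2]
opening: 85.9
grasp_force: 0.0
```

send_rows(commands="0.86 -0.34 0 0 0 0 1;0.86 -0.34 0 0 0 -8 1;0 0 0 0 0 -8.5 1;0 0 0 0 0 -8.5 1;0 0 0 0 0 -8.5 1")

```text
clock: 10.9
eef_pos: [541.2, 186.4, 247.7]
eef_rot: [0.0, 0.705, 0.709, -0.0]
force: [0.4, 0.1, 0.1]
opening: 85.6
grasp_force: 0.0
```

send_rows(commands="0 0 0 0 0 -8.5 1;0 0 0 0 0 -8.5 1;0 0 0 0 0 0 1")

```text
clock: 11.2
eef_pos: [541.1, 186.0, 247.9]
eef_rot: [0.0, 0.595, 0.804, -0.0]
force: [0.7, -0.0, -0.6]
opening: 85.3
grasp_force: 0.0
```

send_rows(commands="0.285 0.46 0 0 0 -2.3 1;0 0 0.8 0 0 0 1;0 0 0.8 0 0 0 1;0 0 0.6 0 0 0 1;0 0 0 0 0 0 1")

```text
clock: 11.7
eef_pos: [556.0, 205.9, 132.7]
eef_rot: [-0.003, 0.58, 0.815, -0.004]
force: [-0.1, -0.2, -0.2]
opening: 85.3
grasp_force: 0.0
```

```bash
python3 - <<'E'
from h import *
t=read_camera("top"); s=read_camera("scene")
r=lambda im,x,y,w,h:cv2.resize(im[y:y+h,x:x+w],(400,400),interpolation=cv2.INTER_CUBIC)
cv2.imwrite("pics/gun1.png",np.hstack([r(t["frame"],165,220,110,110),r(s["frame"],360,215,100,100)]))
E
python3 d.py 558.7 206.3 97
```

```text
11.8 [558.45974554 206.8324597  138.93343518] yaw y 19.179736897464068 q6 -0.042038671508094975 tool units [-0.012  0.001  0.839]
```

View pics/gun1.png

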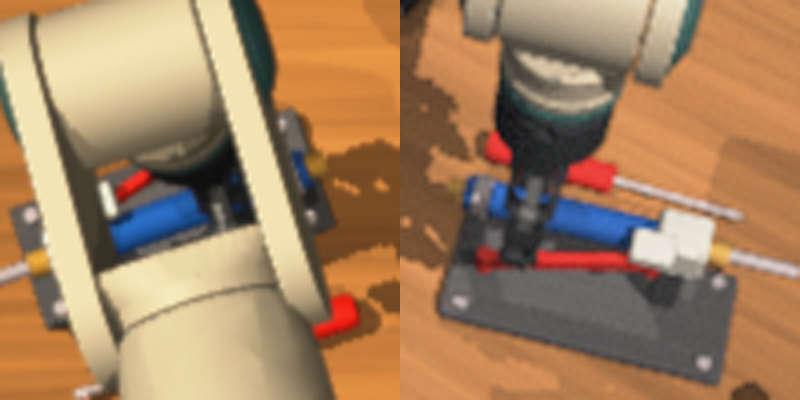

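The scene view shows the far finger at (525,240), just outside the red lever and about 80–85 mm from its pivot. The gun is clear, so I can descend.

send_rows(commands="0 0 0.2 0 0 0 1;0 0 0.2 0 0 0 1;0 0 0.2 0 0 0 1;0 0 0.2 0 0 0 1;0 0 0 0 0 0 1", grip_force=30)

```text
clock: 12.3
eef_pos: [556.8, 206.9, 96.1]
eef_rot: [-0.001, 0.578, 0.816, -0.001]
force: [-1.2, -0.5, 0.5]
opening: 85.4
grasp_force: 0.0
```

send_rows(commands="0 0 0 0 0 0 0.74;0 0 0 0 0 0 0.74;0 0 0 0 0 0 0.74")

```text
clock: 12.6
eef_pos: [557.7, 207.1, 98.8]
eef_rot: [-0.0, 0.578, 0.816, -0.0]
force: [-3.0, -1.0, 2.2]
opening: 63.4
grasp_force: 3.2
```

send_rows(commands="0 -0.035 0 0 0 0 0.7;0 -0.035 0 0 0 0 0.66;0 -0.035 0 0 0 0 0.62;0 0 0 0 0 0 0.62", grip_force=20)

```text
clock: 13.0
eef_pos: [553.0, 205.3, 99.3]
eef_rot: [0.0, 0.578, 0.816, 0.0]
force: [-3.5, -2.3, 5.8]
opening: 53.1
grasp_force: 5.2
```

send_rows(commands="0 -0.035 0 0 0 0 0.58;0 -0.035 0 0 0 0 0.54;0 -0.035 0 0 0 0 0.5;0 0 0 0 0 0 0.5")

```text
clock: 13.4
eef_pos: [548.4, 203.5, 100.1]
eef_rot: [0.001, 0.578, 0.816, 0.001]
force: [-5.3, -2.5, 10.1]
opening: 43.0
grasp_force: 11.6
```

send_rows(commands="0 -0.03 0 0 0 0 0.47;0 -0.03 0 0 0 0 0.45;0 0 0 0 0 0 0.45;0 0 0 0 0 0 0.45;0 0 0 0 0 0 0.45")

```text
clock: 13.9
eef_pos: [546.4, 202.8, 100.7]
eef_rot: [0.002, 0.578, 0.816, 0.002]
force: [-2.2, -1.8, 10.5]
opening: 38.4
grasp_force: 15.7
```

```bash
python3 - <<'E'
from h import *
t=read_camera("top"); s=read_camera("scene")
r=lambda im,x,y,w,h:cv2.resize(im[y:y+h,x:x+w],(400,400),interpolation=cv2.INTER_CUBIC)
cv2.imwrite("pics/gun2.png",np.hstack([r(t["frame"],165,220,110,110),r(s["frame"],380,235,80,80)]))
E
```

```text
(no output)
```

View pics/gun2.png

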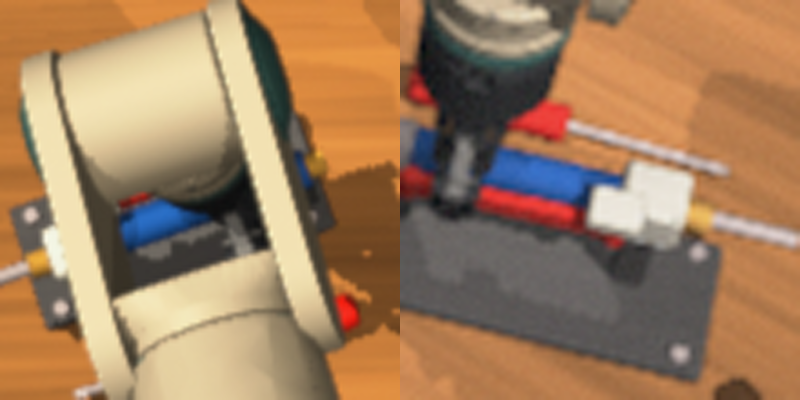

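The lever is squeezed fully: in the right crop it lies along the handle at (540,210), with the opening at 38 mm. I'll hold a moment more, then release.

send_rows(commands="0 0 0 0 0 0 0.45;0 0 0 0 0 0 0.45;0 0 0 0 0 0 0.45;0 0 0 0 0 0 0.45;0 0 0 0 0 0 0.45")

```text
clock: 14.5
eef_pos: [546.4, 202.8, 100.7]
eef_rot: [0.002, 0.578, 0.816, 0.002]
force: [-1.3, -1.9, 10.4]
opening: 38.8
grasp_force: 15.7
```

send_rows(commands="0 0.05 0 0 0 0 0.6;0 0.05 0 0 0 0 0.75;0 0.06 0 0 0 0 0.9;0 0.06 0 0 0 0 1;0 0.05 0 0 0 0 1")

```text
clock: 15.0
eef_pos: [557.9, 207.1, 98.0]
eef_rot: [-0.0, 0.578, 0.816, -0.0]
force: [-0.8, -0.5, 0.1]
opening: 85.6
grasp_force: 0.0
```

send_rows(commands="0 0 0 0 0 0 1;0 0 0 0 0 0 1;0 0 -0.2 0 0 0 1;0 0 -0.4 0 0 0 1;0 0 -0.6 0 0 0 1")

```text
clock: 15.5
eef_pos: [556.9, 206.9, 157.9]
eef_rot: [-0.001, 0.578, 0.816, -0.001]
force: [-0.3, 0.4, 0.1]
opening: 85.4
grasp_force: 0.0
```

send_rows(commands="0 0 -0.9 0 0 0 1;0 0 -0.9 0 0 0 1;0 -0.9 0 0 0 0 1;0 -0.9 0 0 0 0 1;0 -0.9 0 0 0 0 1")

```text
clock: 16.0
eef_pos: [429.0, 161.9, 249.1]
eef_rot: [0.0, 0.578, 0.816, 0.001]
force: [-0.2, 0.6, 1.6]
opening: 85.5
grasp_force: 0.0
```

send_rows(commands="0 0 0 0 0 0 1;0 0 0 0 0 0 1")

```text
clock: 16.2
eef_pos: [430.1, 162.3, 249.6]
eef_rot: [0.001, 0.578, 0.816, 0.001]
force: [0.8, 0.9, 0.1]
opening: 85.3
grasp_force: 0.0
```

```bash
python3 - <<'E'
from h import *
t=read_camera("top"); s=read_camera("scene")
r=lambda im,x,y,w,h:cv2.resize(im[y:y+h,x:x+w],(400,300),interpolation=cv2.INTER_CUBIC)
cv2.imwrite("pics/end.png",np.vstack([np.hstack([r(t["frame"],372,208,112,84),r(s["frame"],360,232,112,84)]),np.hstack([r(t["frame"],0,0,640,480),r(s["frame"],0,0,640,480)])]))
E
```

```text
(no output)
```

View pics/end.png

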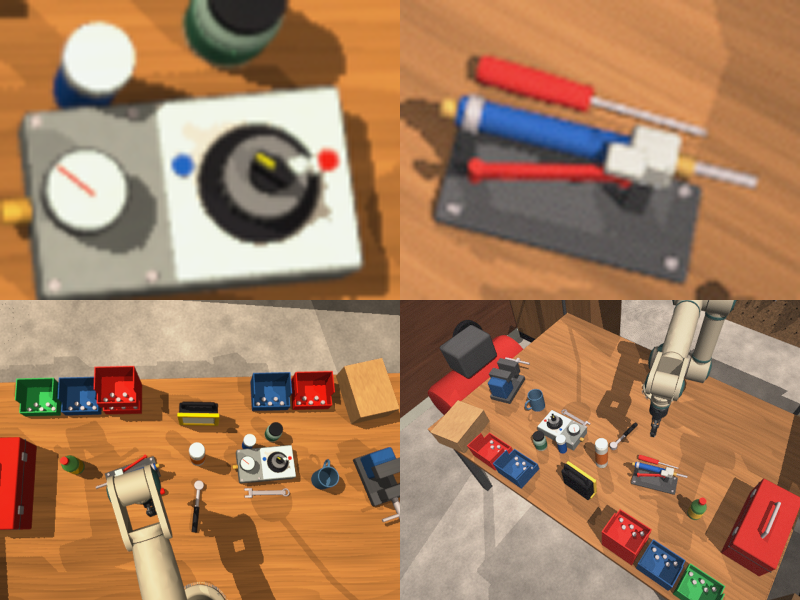

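The pointer is at the red pip, the lever has sprung back to rest, the bystanders stand where they were, and the arm is clear.

```bash
python3 -c "
from rig import workorder; print(workorder.close_job())"
```

```text
the job is handed in; nothing more can be done
None
```

I handed the job in at about 16 s of the 64 s allowed: the ring's pointer measured about 1.5° from the red pip and the trim knob looked unmoved, then the gun's lever was squeezed to full travel, held about a second and sprang back.

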